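# Hang a slide rack on the rotary drip stand

## Robot

A 6-joint arm with a two-finger parallel gripper is mounted at the origin on a cart in front of the work surface, level with it; the furniture and walls round the work are solid. World frame = base frame: x ahead of the robot, y to its left, z up, the work surface at z = 0. Lengths are in m, angles in rad, forces in N, time in s.
With the tool pointing down it reaches from about 0.35 to 0.925 m from the base axis. Payload 6.4 kg.
Tool frame: the origin (TCP) lies between the finger pads; the fingertips stand 25 mm ahead of it and the grasp point (between the pads) lies 6 mm ahead of it; z points along the fingers, y is the line along which they close (so a half turn about z gives the same grasp; the last joint's range is limited). The gripper opens to 85 mm and grips with 20 to 120 N. Pads are 22 mm wide; open, the fingers measure 114 mm over their backs; the gripper's body (76 mm by 85 mm) begins 54 mm behind the grasp point. The pads swing forward as they close: fully open they stand 13 mm farther back than shut.
Start: joints at [-1.317, 0.245, 1.558, -0, 1.339, -0.174], TCP at [0.27, -0.591, 0.256] pointing down, gripper open.
Joint ranges: [-3.13, 3.13], [-1.02, 2.26], [0.13, 2.54], [-0.95, 4.09], [0.21, 2.88], [-2.74, 2.74]. Speed limits (rad/s): [2.57, 2.57, 3.14, 3.14, 3.14, 3.14].

## Interface

Orientations are given as a rotation vector (axis times angle).
In Python, from plant import readout, read_camera, camera_model, job, spot_in gives the robot as it stands.
- The arm moves only by the tool apply_moves, never from a script. Its argument "deltas" is a list that holds one entry, the list of rows, each a list of 5 numbers: the finger opening in mm, from 0 to 85.4, then the shift along the tool's x, y, z in mm, then the turn about the tool's z in rad. A call has 1 to 8 rows; each row shifts and turns the commanded pose from where the row before left it, along the tool's axes as they then stand; what a row does not reach is not made up. A row lasts 1/10 s, in which the tool goes at most 50 mm and 8.59 degrees, less where a joint would pass 70% of its speed; a pose out of reach is approached as far as the arm can. A call with a gripper value outside its range is refused whole. The fingers move at their own pace and stop on an object; the grip force is fixed at half the most. Time passes only in rows, so rows that do not move let the fingers close. It gives the time, the measured TCP pose, the force, the opening and the grip force at its end, in the units of the state.
- readout.get_obs(): the state, without advancing time (a new reading comes with each control period).
- read_camera(name): name is "side" or "top"; returns (picture, depth): 400x640x3 uint8, red, green, blue; 400x640 float32, m along the optical axis (not along the pixel's ray), 0 where there is no reading.
- camera_model(name): a dict with "intrinsics" (3x3 intrinsics, pixels), "pose" (4x4, takes a point from camera to world coordinates). Camera axes: x right, y up, looking along -z (the intrinsics and any distortion apply to the point x, -y, -z); pixel columns grow to the right and rows downward; lengths in m; the calibration is good to about 2 mm. A picture is of the moment at which its call begins. camera_model takes no time and is no camera call.
- job.sign_off(): hands the job in; it is judged then, once.
Trained networks look in the newest picture that a camera, given by its name, has taken for a name from the list of things; names that differ only in an ending like _2 or _b are one class to them, and where a whole thing is asked for, a point or a joint stands for the part that bears it (a point fixed in the world has none). Each returns a list of dicts, best first, with "conf" (0 to 1); they miss things now and then, are a little off and sometimes report something else, mostly with a low value. They report only what shows in the picture. A call takes as long as a camera call.
- spot_in(label, camera): "at" ([column, row] in pixels, amid what is visible of it).
The state is a dict: "time_s": time; "q": joint angles; "qd": joint speeds; "effort": joint torques, N m; "position": TCP position; "ee_rot": TCP orientation; "ft_force": force on the tool from outside, world axes, zero at the start; "wrist_torque": the same for the moment, N m; "opening": finger opening in m; "finger_force": force on a finger pad.
Only numpy, scipy, OpenCV 4.12 (cv2) and the standard library are available. Lean on these libraries where they do the work, as an engineer would, in place of code of your own. Each camera call takes 0.05 s, during which the arm holds its last target. There are 200 camera calls.

## Task

Turn the rotary drip stand by its crank until its one empty hook points straight at the middle of the opening in the splash screen, as marked by the small pointer on the tray rim. Then pick up the slide rack that stands on the bench and hang it by its crossbar on that hook, so that it hangs upright and still, and let go, leaving the hook facing the opening. Do not tip the rack over on the way, and leave the jar, the dropper bottle and the slide carton where they are.

Things in the scene. Friction and masses are not known exactly. Their poses are not given: they have to be found in the camera images.
- stand: fixed rotary drip stand: round grey tray, 240 mm across, on low feet, its rim 20 mm above the bench, with a clear splash screen round it (inner radius 114, top 118 mm above the bench) that leaves an opening 120 degrees wide. Origin: on the axis of rotation at bench height; z up. Its -x axis points out through the middle of the opening, which faces the robot at yaw 0 (varies by 0.3 rad)
- carousel (a joint): angle of the carousel on the stand (rad), positive counter-clockwise from above; 0 or 6.283 = the empty hook points to the middle of the opening. Turns either way without a stop, takes about 2 N at the crank, stays where left. Four hooks at 90 degrees; three hold racks that are clipped on for good, one is empty. Grey disc on top, 90 mm across, 194 mm above the bench
- crank_grip (a point): crank handle on the top disc: upright dark round sleeve, 14 mm diameter, from 196 to 234 mm above the bench, spinning freely on its pin, 34 mm from the carousel's axis, on the far side of it from the empty hook. The point lies on the sleeve's axis, 214 mm above the bench. Pinch it from above and carry it round the axis; the hand need not turn with it
- empty_hook (a point): seat of the empty hook: where the middle of a hung rack's crossbar (its axis) lies, 84 mm from the carousel's axis, 128 mm above the bench. Frame turns with the carousel; -x points outward along the hook. Hook of 8 mm round steel: its underside at the seat is 11 mm below this point; inward of the seat it rises, top 9 mm above this point
- hook_tip (a point): topmost point of the empty hook's upturned outer end, 96 mm from the carousel's axis, 11 mm above the seat point; the steel reaches out to 100 mm. The crossbar comes in from outside, its axis at least 14 mm above the seat point, over this tip and with the rack's body below the hook, and is then lowered into the seat
- load_mark (a point): fixed point of the stand where the empty hook's seat lies when the hook points exactly to the middle of the opening: 84 mm from the axis, 128 mm above the bench. A small dark pointer on the tray rim, 16 x 6 mm, lies in the same direction
- slide_rack: loose steel slide rack, about 0.14 kg, 136 mm tall, standing on the bench. Origin: centre of its underside; z up. Body 30 (x) by 84 (y) by 34 mm high with glass slides; two wires rise from its ends to a crossbar along y, 6 mm thick, 60 mm long; between body and crossbar a window 46 mm high that the hook enters along x. Half a turn makes no difference. It hangs with the crossbar square to the hook
- rack_bar (a point): middle of the rack's crossbar, on its axis, 83 mm above the rack's underside
- rack_grip (a point): middle of the rack's grey grip tab, 35 mm above the crossbar's axis, 118 mm above the rack's underside. Tab: 22 mm along the rack's x, 10 mm along its y (the width to grip), 36 mm high, on a 6 mm round neck 14 mm high
- jar: bystander: loose white staining jar, 57 mm across, 99 mm tall; origin at the centre of its underside. Jar and rack stand one on each side of the stand, either way round
- oil_bottle: bystander: loose small dropper bottle, 25 mm across, 80 mm tall; origin at the centre of its underside
- slide_carton: bystander: loose small carton, 87 x 34 x 26 mm; origin at the centre of its underside

How it is judged:
By the outcome, as a careful person would: the job done as asked, in the order asked, and still so for the second after the job is handed in, with the robot touching nothing.
It also fails if it takes over 59 s, if anything falls off the work surface, if the arm or the gripper's body presses on something with over 40 N, if the wrist force passes 120 N, or if a joint passes its speed limit or range.

## Working session

There is one attempt and no reset: what is moved stays moved. The work goes in short steps, Python scripts to look and compute and a tool call to move; the robot and the scene stay as the last step left them, time stands still between calls to the robot, and variables do not carry over. Pictures are saved under pics/ and viewed, at most 11 in all, crops included, and the job is handed in when it is done.

Besides the shell and the picture viewer there is one more tool, called after "Emit:" as name(argument=value, ...), one argument or row to a line, values as JSON. apply_moves: Moves the arm, as the interface text tells. Its arguments: {"type":"object","properties":{"deltas":{"type":"array","items":{"type":"array","items":{"type":"array","items":{"type":"number"}}}}},"required":["deltas"]}

```bash
mkdir -p pics; cat > h.py <<'E'
import numpy as np, cv2
from plant import readout, read_camera, camera_model, job, spot_in
def world(cam,depth,uv,d=None):
    m=camera_model(cam);K=np.array(m["intrinsics"]);T=np.array(m["pose"])
    if d is None:
        u,v=map(int,np.round(uv));p=depth[max(0,v-1):v+2,max(0,u-1):u+2];p=p[p>0];d=np.median(p) if p.size else np.nan
    x=(uv[0]-K[0,2])/K[0,0]*d;y=(uv[1]-K[1,2])/K[1,1]*d
    return (T@[x,-y,-d,1])[:3]
def ray_z(cam,uv,z):
    m=camera_model(cam);T=np.array(m["pose"]);a=world(cam,None,uv,1.0);c=T[:3,3]
    return c+(a-c)*(z-c[2])/(a[2]-c[2])
def cloud(cam,depth):
    m=camera_model(cam);K=np.array(m["intrinsics"]);T=np.array(m["pose"])
    v,u=np.mgrid[:depth.shape[0],:depth.shape[1]]
    x=(u-K[0,2])/K[0,0]*depth;y=(v-K[1,2])/K[1,1]*depth
    P=np.stack([x,-y,-depth],-1)@T[:3,:3].T+T[:3,3];P[depth<=0]=np.nan
    return P
def proj(cam,p):
    m=camera_model(cam);K=np.array(m["intrinsics"]);T=np.linalg.inv(np.array(m["pose"]))
    q=T[:3,:3]@p+T[:3,3];return np.array([K[0,0]*q[0]/-q[2]+K[0,2],K[1,1]*-q[1]/-q[2]+K[1,2]])
def save(n,im,box=None,s=1):
    if box: im=im[box[1]:box[3],box[0]:box[2]]
    im=cv2.resize(im,None,fx=s,fy=s,interpolation=cv2.INTER_CUBIC) if s!=1 else im
    cv2.imwrite(f"pics/{n}.png",im[:,:,::-1])
E
python3 - <<'E'
from h import *
np.set_printoptions(precision=4,suppress=True)
o=readout.get_obs();print(o["time_s"],o["position"],o["ee_rot"],o["opening"])
ims=[]
for c in("top","side"):
    im,d=read_camera(c);ims.append(im);np.savez(f"{c}0.npz",im=im,d=d)
    m=camera_model(c);print(c,m)
    for l in("stand","carousel","crank_grip","empty_hook","hook_tip","slide_rack","rack_grip","rack_bar","jar","oil_bottle","slide_carton"):
        for r in spot_in(l,c)[:2]: print(c,l,np.round(r["at"],1),round(r["conf"],2),world(c,d,r["at"]))
save("top0",ims[0]);save("side0",ims[1])
E
```

```text
0.0 [ 0.2696 -0.5909  0.2552] [-3.0681 -0.6666  0.0001] 0.08559387447453906
top {'intrinsics': array([[495.0452,   0.    , 322.9449],
       [  0.    , 495.0452, 204.8933],
       [  0.    ,   0.    ,   1.    ]]), 'pose': array([[-0.0216,  0.9944, -0.1033,  0.395 ],
       [-0.9997, -0.0224, -0.0068, -0.0399],
       [-0.0091,  0.1032,  0.9946,  1.7551],
       [ 0.    ,  0.    ,  0.    ,  1.    ]])}
top stand [285.9 207.7] 0.93 [0.5511 0.0885 0.1919]
top carousel [284.3 202.6] 0.6 [0.5673 0.0933 0.1933]
top crank_grip [280.7 201.1] 0.94 [0.5724 0.1046 0.1935]
top empty_hook [281.2 203.6] 0.92 [0.5643 0.1031 0.1943]
top hook_tip [279.8 203.4] 0.67 [0.5649 0.1075 0.1949]
top hook_tip [206.4 231. ] 0.2 [0.488  0.3642 0.0978]
top slide_rack [407.5 224.6] 0.5 [ 0.4985 -0.3211  0.0306]
top rack_grip [405.8 221.2] 0.62 [ 0.5064 -0.3058  0.0924]
top rack_bar [206.  231.3] 0.6 [0.487  0.3656 0.0977]
top rack_bar [410.5 220.7] 0.49 [ 0.5047 -0.314   0.1373]
top jar [208.4 231.9] 0.69 [0.4848 0.3573 0.0985]
top jar [405.2 222.5] 0.21 [ 0.5026 -0.3048  0.0847]
top oil_bottle [380. 178.] 0.61 [ 
[... 458 characters left out ...]
9 0.0582]
side carousel [307.7 233.9] 0.98 [0.5633 0.1103 0.1419]
side crank_grip [312. 238.] 0.6 [0.5526 0.1097 0.1288]
side empty_hook [312.7 235.4] 0.66 [0.551  0.1086 0.137 ]
side slide_rack [345.3 177.3] 0.74 [ 0.5021 -0.3155  0.0259]
side rack_grip [346.  173.6] 0.56 [ 0.5013 -0.331   0.0313]
side rack_bar [343.6 176. ] 0.86 [ 0.5086 -0.3198  0.0279]
side rack_bar [305.2 237.8] 0.57 [0.5699 0.11   0.1272]
side jar [325.8 351.8] 0.62 [0.48   0.3933 0.0996]
side jar [306.1 236.3] 0.32 [0.5671 0.1123 0.135 ]
side oil_bottle [310.  254.7] 0.61 [0.5599 0.0993 0.0565]
side slide_carton [346.6 177.8] 0.65 [ 0.4968 -0.3029  0.0331]
side slide_carton [356.5 163.6] 0.55 [ 0.4697 -0.4336  0.0107]
```

View pics/top0.png

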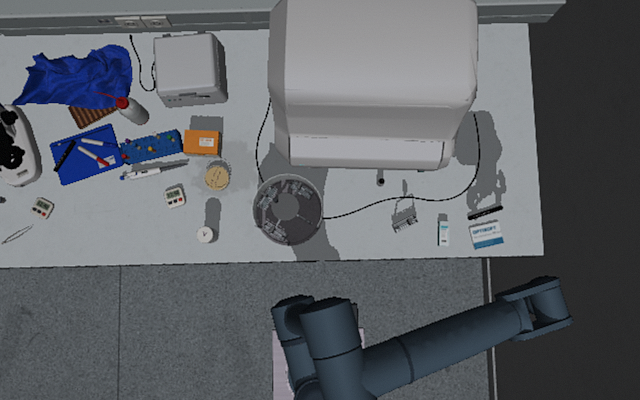

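View pics/side0.png

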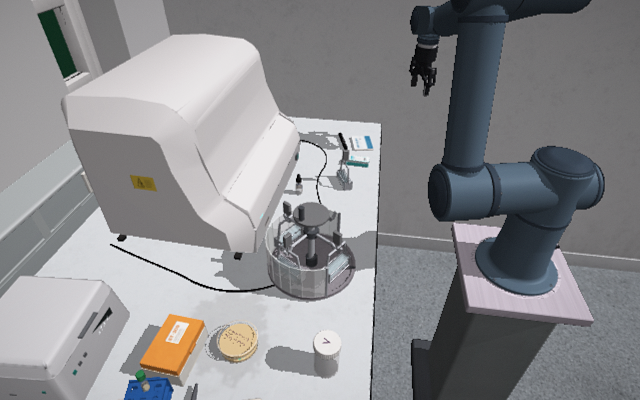

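The top view shows the stand at (287,209), the rack at (404,216), the jar at (205,234), the bottle at (380,180) and the carton at (443,232). A large machine stands behind the stand.

```bash
python3 - <<'E'
from h import *
np.set_printoptions(precision=4,suppress=True)
t=np.load("top0.npz");s=np.load("side0.npz")
a=cv2.resize(t["im"][165:255,245:330],(566,600),interpolation=cv2.INTER_CUBIC)
b=cv2.resize(t["im"][190:240,385:420],(234,334),interpolation=cv2.INTER_CUBIC)
can=np.zeros((600,800,3),np.uint8);can[:,:566]=a;can[:334,566:]=b;save("c1",can)
save("c2",s["im"],(255,185,365,305),5)
P=cloud("top",t["d"])
# disc top
Q=P[165:255,245:330].reshape(-1,3)
for lo,hi in((.185,.205),(.21,.245),(.105,.13),(.015,.03)):
    k=Q[(Q[:,2]>lo)&(Q[:,2]<hi)]
    if len(k): print(lo,len(k),k.mean(0),k.min(0),k.max(0))
# rack
R=P[190:245,385:425].reshape(-1,3)
for lo,hi in((.02,.045),(.075,.095),(.1,.15)):
    k=R[(R[:,2]>lo)&(R[:,2]<hi)]
    if len(k)>3: 
        c=k.mean(0);w,v=np.linalg.eigh(np.cov(k[:,:2].T));print("rack",lo,len(k),c,k.min(0),k.max(0),v[:,1],np.sqrt(w))
E
```

```text
0.185 613 [0.5566 0.0922 0.1948] [0.4817 0.0459 0.1851] [0.6336 0.168  0.204 ]
0.21 21 [0.5749 0.1205 0.2326] [0.5685 0.1147 0.21  ] [0.581  0.1287 0.2412]
0.105 302 [0.6024 0.0938 0.1182] [ 0.465  -0.052   0.1052] [0.7029 0.2112 0.1299]
0.015 1505 [0.5406 0.0828 0.0198] [ 0.4399 -0.0449  0.015 ] [0.7112 0.227  0.0298]
rack 0.02 88 [ 0.5038 -0.3069  0.032 ] [ 0.4769 -0.3528  0.02  ] [ 0.5348 -0.2679  0.0421] [-0.4397  0.8982] [0.0105 0.0281]
rack 0.075 25 [ 0.5046 -0.3101  0.0859] [ 0.491  -0.3392  0.0756] [ 0.5207 -0.2828  0.0945] [-0.4316  0.9021] [0.0017 0.0211]
rack 0.1 31 [ 0.5039 -0.3099  0.13  ] [ 0.4941 -0.3196  0.105 ] [ 0.5144 -0.3024  0.1436] [-0.8715 -0.4903] [0.0031 0.0065]
```

View pics/c1.png

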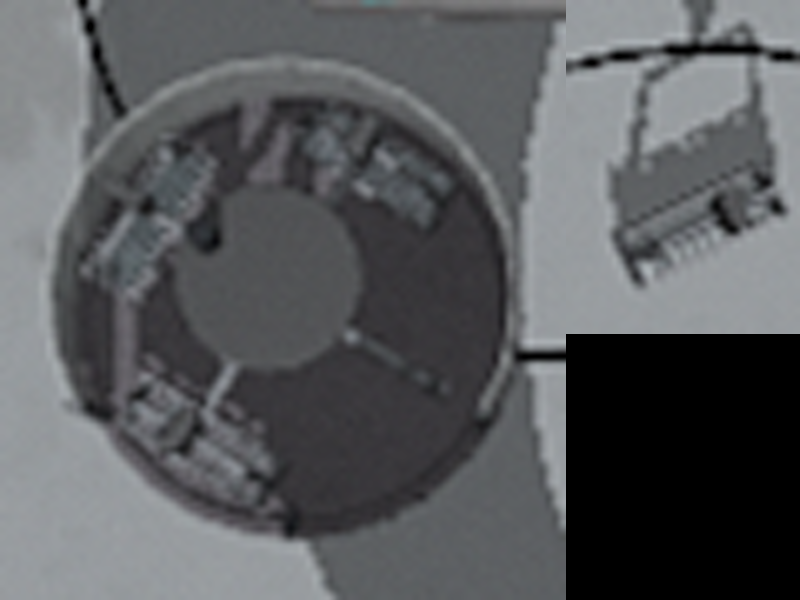

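View pics/c2.png

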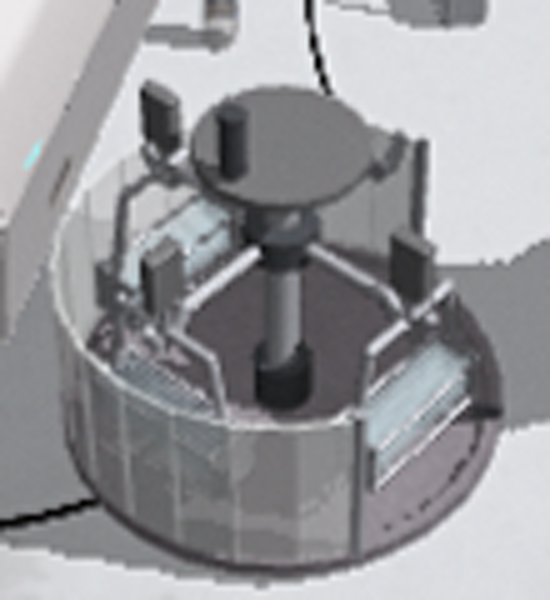

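The crops show three racks hung on the hooks. The empty hook points to the lower right at crop (345,335)–(450,390), and the crank is opposite it at (205,230). The opening faces down, with its pointer at (290,525) and its posts at (100,410) and (487,420).

```bash
cat >> h.py <<'E'
def circ(xy):
    A=np.c_[2*xy,np.ones(len(xy))];s=np.linalg.lstsq(A,(xy**2).sum(1),rcond=None)[0]
    return s[:2],np.sqrt(s[2]+s[:2]@s[:2])
E
python3 - <<'E'
from h import *
np.set_printoptions(precision=4,suppress=True)
t=np.load("top0.npz");P=cloud("top",t["d"])
m=((np.abs(P[...,2]-.194)<.006)).astype(np.uint8)
n,lab,st,ce=cv2.connectedComponentsWithStats(m,connectivity=4)
k=[i for i in range(1,n) if 200<st[i,4]<1200];print(st[k])
mm=(lab==k[0]).astype(np.uint8)
c=cv2.findContours(mm,cv2.RETR_EXTERNAL,cv2.CHAIN_APPROX_NONE)[0][0][:,0]
hull=cv2.convexHull(c)[:,0]
xy=np.array([ray_z("top",p,.194)[:2] for p in hull]);ax,r=circ(xy);print("disc",ax,r)
f=lambda a,b:(245+a/6.66,165+b/6.667)
ptr=ray_z("top",np.array(f(290,525))-.4,.02)
L=ray_z("top",np.array(f(100,410))-.4,.02);R=ray_z("top",np.array(f(487,420))-.4,.02)
for n,p in(("ptr",ptr),("L",L),("R",R)):
    v=p[:2]-ax;print(n,p,np.hypot(*v),np.arctan2(-v[1],-v[0]))
hk=ray_z("top",np.array(f(446,388))-.4,.136);v=hk[:2]-ax;print("hook",hk,np.hypot(*v),np.arctan2(-v[1],-v[0]))
Q=P[165:255,245:330].reshape(-1,3);k=Q[(Q[:,2]>.222)&(Q[:,2]<.25)];v=np.median(k,0)[:2]-ax;print("crank",np.median(k,0),np.hypot(*v),np.arctan2(v[1],v[0]))
# machine
M=P.reshape(-1,3);M=M[(M[:,2]>.1)&(M[:,0]>.64)&(abs(M[:,1])<.4)]
for z in(.1,.15,.2,.25,.3,.35,.4): 
    kk=M[M[:,2]>z];print(z,kk[:,0].min(),kk[:,2].max())
E
```

```text
[[  0 121  16  43 328]
 [289 137 165  12 795]
 [271 192  28  28 530]]
disc [0.7827 1.0192] 0.06796038747316645
ptr [0.4428 0.0965 0.02  ] 0.9832567799071784 1.2178574957000474
L [0.5054 0.1959 0.02  ] 0.8687012456668494 1.2459476126127955
R [ 0.4956 -0.008   0.02  ] 1.0665911999340538 1.2983122403457867
hook [0.5051 0.0097 0.136 ] 1.0469939933181347 1.3024537060646542
crank [0.5749 0.1213 0.2351] 0.9216095576476481 -1.7981636697911862
0.1 0.6403081683692317 0.46238181441360715
0.15 0.6913452129818355 0.46238181441360715
0.2 0.7494047537025672 0.46238181441360715
0.25 0.7754290554807644 0.46238181441360715
0.3 0.7894781725663687 0.46238181441360715
0.35 0.8001070373740218 0.46238181441360715
0.4 0.8117621197128895 0.46238181441360715
```

```bash
cat > meas.py <<'E'
from h import *
np.set_printoptions(precision=4,suppress=True)
def disc(d):
    P=cloud("top",d);m=(np.abs(P[...,2]-.194)<.006).astype(np.uint8)
    n,lab,st,ce=cv2.connectedComponentsWithStats(m,connectivity=4)
    k=min(range(1,n),key=lambda i:np.hypot(*(ce[i]-[286,207])))
    c=cv2.findContours((lab==k).astype(np.uint8),cv2.RETR_EXTERNAL,cv2.CHAIN_APPROX_NONE)[0][0][:,0]
    xy=np.array([ray_z("top",p,.194)[:2] for p in cv2.convexHull(c)[:,0]]);return circ(xy)
if __name__=="__main__":
    t=np.load("top0.npz");ax,r=disc(t["d"]);print(ax,r)
    f=lambda a,b:np.array((245+a/6.66,165+b/6.667))-.4
    for n,a,z in(("ptr",(290,525),.02),("L",(100,410),.02),("R",(487,420),.02),("hook",(446,388),.136)):
        p=ray_z("top",f(*a),z);v=p[:2]-ax;print(n,p,np.hypot(*v),np.arctan2(-v[1],-v[0]))
    P=cloud("top",t["d"]);Q=P[165:255,245:330].reshape(-1,3);k=Q[(Q[:,2]>.222)&(Q[:,2]<.25)];v=np.median(k,0)[:2]-ax;print("crank",np.hypot(*v),np.arctan2(v[1],v[0]))
    # tray fit
    q=Q[np.abs(Q[:,2]-.02)<.004];q=q[q[:,0]<ax[0]-.06];v=q[:,:2]-ax;rr=np.hypot(*v.T);th=np.arctan2(-v[:,1],-v[:,0])
    o=[q[(np.abs(th-b)<.05)][np.argmax(rr[np.abs(th-b)<.05])][:2] for b in np.arange(-.9,.91,.1) if (np.abs(th-b)<.05).any()]
    print("tray",circ(np.array(o)))
E
python3 meas.py
```

```text
[0.5571 0.0927] 0.04438357464206629
ptr [0.4428 0.0965 0.02  ] 0.1143795522353421 -0.03340987345178948
L [0.5054 0.1959 0.02  ] 0.1154311461170177 -1.10634300456373
R [ 0.4956 -0.008   0.02  ] 0.11804968027030771 1.0228902662417103
hook [0.5051 0.0097 0.136 ] 0.09801008888311677 1.0110615273765942
crank 0.03367561340720085 1.013504107439296
tray (array([0.5579, 0.0931]), np.float64(0.11882098620371472))
```

Emit:
apply_moves(
  deltas=[
    [[50,36,-32,-5,0],[50,36,-32,-5,0],[50,36,-32,-5,0],[50,36,-32,-5,0],[50,36,-32,-5,0],[50,36,-32,-5,0],[50,36,-32,-5,0],[50,36,-32,-5,0]],
  ],
)

```text
time_s: 2.0
position: [0.4259, -0.2372, 0.2968]
ee_rot: [3.069, 0.666, 0.001]
ft_force: [0.8, 0.4, -0.0]
opening: 0.05
finger_force: 0.0
```

Emit:
apply_moves(
  deltas=[
    [[50,36,-32,0,0],[50,36,-32,0,0],[50,36,-32,0,0],[50,36,-32,0,0],[50,36,-32,0,0],[50,30,-32,0,0],[50,15,-15,0,0],[50,0,0,0,0]],
  ],
)

```text
time_s: 2.8
position: [0.5447, 0.0451, 0.2963]
ee_rot: [-3.068, -0.673, -0.0]
ft_force: [-1.0, -0.7, 0.0]
opening: 0.05
finger_force: 0.0
```

```bash
cat > to.py <<'E'
from h import *
import sys
from scipy.spatial.transform import Rotation as Ro
np.set_printoptions(precision=4,suppress=True)
o=readout.get_obs();R=Ro.from_rotvec(o["ee_rot"]).as_matrix()
print(o["time_s"],o["position"],"yaw y",np.arctan2(R[1,1],R[0,1]),"z",R[:,2],"F",o["ft_force"],o["opening"],"q",np.array(o["q"]))
g=np.array(list(map(float,sys.argv[1:4])));print("tool mm",1e3*R.T@(g-o["position"]))
E
python3 to.py .5751 .1216 .226
```

```text
2.8 [0.5447 0.0451 0.2963] yaw y -1.1388657004016147 z [ 0.0001  0.0004 -1.    ] F [-0.9757 -0.7017  0.0291] 0.050010963358555115 q [-0.1251 -0.0303  1.7823  0.0004  1.3896  1.0137]
tool mm [ 59.5902 -56.7352  70.3176]
```

Emit:
apply_moves(
  deltas=[
    [[50,25,-24,0,0],[50,25,-24,0,0],[50,9,-9,0,0],[50,0,0,8,0],[50,0,0,0,0]],
  ],
)

```text
time_s: 3.3
position: [0.5735, 0.1179, 0.2866]
ee_rot: [3.07, 0.666, -0.005]
ft_force: [-0.5, -0.8, 0.0]
opening: 0.05
finger_force: 0.0
```

```bash
python3 to.py .5751 .1216 .226; python3 - <<'E'
from h import *
im,d=read_camera("side");np.savez("side1.npz",im=im,d=d)
print([(l,proj("side",np.array(p))) for l,p in(("crank",(.5751,.1216,.214)),("tool",readout.get_obs()["position"]))])
save("s1",im,(250,130,370,250),5)
E
```

```text
3.3 [0.5735 0.1179 0.2866] yaw y -1.143652590235039 z [-0.003  -0.0007 -1.    ] F [-0.5307 -0.8457  0.025 ] 0.049979458693221034 q [ 0.0095  0.0727  1.6954 -0.0007  1.3764  1.1533]
tool mm [ 3.167  -2.6583 60.5449]
[('crank', array([301.66548108, 214.34100387])), ('tool', array([301.95268419, 188.5412765 ]))]
```

View pics/s1.png

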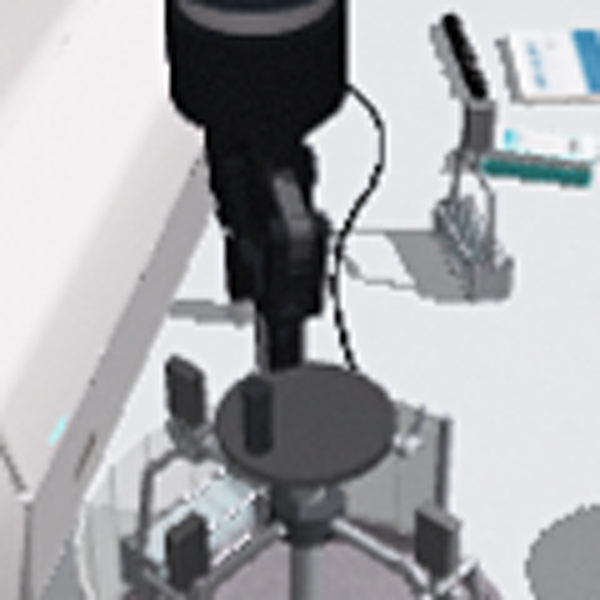

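The crank shows at crop (258,418), which is pixel (301.6,213.6). That matches the prediction, and the fingers are right above it. I'll descend and pinch.

Emit:
apply_moves(
  deltas=[
    [[50,3,-3,15,0],[50,0,0,15,0],[50,0,0,15,0],[50,0,0,15,0],[0,0,0,0,0],[0,0,0,0,0],[0,0,0,0,0],[0,0,0,0,0]],
  ],
)

```text
time_s: 4.15
position: [0.5757, 0.122, 0.2284]
ee_rot: [3.068, 0.666, -0.002]
ft_force: [-2.2, -5.0, -2.5]
opening: 0.0121
finger_force: 58.5
```

```bash
python3 to.py .5751 .1216 .226;python3 - <<'E'
from h import *
from scipy.spatial.transform import Rotation as Ro
np.set_printoptions(precision=2,suppress=True)
R=Ro.from_rotvec(readout.get_obs()["ee_rot"]).as_matrix()
a=np.linspace(1.0125,-.037,15);p=np.c_[.557+.034*np.cos(a),.0927+.034*np.sin(a),0*a]
print((np.diff(p,axis=0)@R*1e3))
E
```

```text
4.15 [0.5757 0.122  0.2284] yaw y -1.1430371899338305 z [-0.0011 -0.0024 -1.    ] F [-2.1809 -5.0262 -2.4515] 0.012109849017119124 q [ 0.0172  0.1301  1.7422 -0.0024  1.2704  1.161 ]
tool mm [-0.6645  0.1227  2.4321]
[[ 1.33  2.18  0.  ]
 [ 1.16  2.27  0.  ]
 [ 0.99  2.35  0.  ]
 [ 0.81  2.42  0.  ]
 [ 0.62  2.47  0.  ]
 [ 0.44  2.51  0.  ]
 [ 0.25  2.54  0.  ]
 [ 0.06  2.55  0.  ]
 [-0.13  2.54  0.  ]
 [-0.32  2.53  0.  ]
 [-0.51  2.5   0.01]
 [-0.7   2.45  0.01]
 [-0.88  2.39  0.01]
 [-1.06  2.32  0.01]]
```

Emit:
apply_moves(
  deltas=[
    [[0,1.3,2.2,0,0],[0,1.2,2.3,0,0],[0,1.0,2.35,0,0],[0,0.8,2.4,0,0],[0,0.6,2.5,0,0],[0,0.4,2.5,0,0],[0,0.2,2.5,0,0],[0,0,2.5,0,0]],
  ],
)

```text
time_s: 4.95
position: [0.5896, 0.1082, 0.2284]
ee_rot: [-3.069, -0.667, -0.004]
ft_force: [1.0, 4.6, -3.1]
opening: 0.0123
finger_force: 58.6
```

```bash
python3 to.py .591 .0914 .228
```

```text
4.95 [0.5896 0.1082 0.2284] yaw y -1.1429315509469038 z [ 0.0021  0.0014 -1.    ] F [ 0.9845  4.5533 -3.0547] 0.012345957681882118 q [-0.0081  0.1533  1.7164  0.0015  1.2698  1.1344]
tool mm [-5.6723 15.8599  0.4173]
```

Emit:
apply_moves(
  deltas=[
    [[0,-0.3,2.5,0,0],[0,-0.5,2.5,0,0],[0,-0.7,2.5,0,0],[0,-0.9,2.4,0,0],[0,-1.1,2.3,0,0],[0,-0.6,1.1,0,0],[0,0,0,0,0],[0,0,0,0,0]],
  ],
)

```text
time_s: 5.75
position: [0.5935, 0.0935, 0.2285]
ee_rot: [3.068, 0.665, 0.014]
ft_force: [13.6, 1.2, -8.4]
opening: 0.0121
finger_force: 58.4
```

```bash
python3 to.py .591 .0914 .228
```

```text
5.75 [0.5935 0.0935 0.2285] yaw y -1.143710901457493 z [ 0.0089 -0.     -1.    ] F [13.5631  1.2179 -8.4347] 0.012137030007017359 q [-0.0324  0.1531  1.7165  0.0003  1.2631  1.1112]
tool mm [-3.1513  0.8383  0.4781]
```

Emit:
apply_moves(
  deltas=[
    [[0,0,1.9,0,0],[0,0,0,0,0],[0,0,0,0,0]],
  ],
)

```text
time_s: 6.05
position: [0.5937, 0.0917, 0.2285]
ee_rot: [3.068, 0.666, 0.01]
ft_force: [9.1, 1.1, -8.4]
opening: 0.0124
finger_force: 58.6
```

```bash
python3 to.py .591 .0914 .228
```

```text
6.05 [0.5937 0.0917 0.2285] yaw y -1.1435631562658841 z [ 0.0068 -0.0004 -1.    ] F [ 9.098   1.1495 -8.4155] 0.012370958364722406 q [-0.0353  0.1539  1.7155 -0.0002  1.2653  1.1083]
tool mm [-2.5576 -0.8669  0.4868]
```

Emit:
apply_moves(
  deltas=[
    [[50,0,0,0,0],[50,0,0,0,0],[50,0,0,0,0],[50,0,0,-25,0],[50,0,0,-35,0],[50,-15,20,-10,0],[50,-30,39,0,0],[50,-30,39,0,0]],
  ],
)

```text
time_s: 6.85
position: [0.5638, -0.029, 0.2996]
ee_rot: [3.068, 0.67, 0.003]
ft_force: [0.0, -1.1, -0.5]
opening: 0.0498
finger_force: 0.0
```

Emit:
apply_moves(
  deltas=[
    [[50,-30,39,0,0],[50,-30,39,0,0],[50,-30,39,0,0],[50,-30,39,0,0],[50,-30,39,0,0],[50,-15,20,0,0],[50,0,0,0,0],[50,0,0,0,0]],
  ],
)

```text
time_s: 7.65
position: [0.5028, -0.2923, 0.2984]
ee_rot: [-3.07, -0.665, -0.0]
ft_force: [-0.5, -0.4, -0.2]
opening: 0.0499
finger_force: 0.0
```

```bash
python3 to.py .504 -.310 .28; python3 - <<'E'
from meas import *
im,d=read_camera("top");np.savez("top1.npz",im=im,d=d);ax,r=disc(d);print(ax,r)
P=cloud("top",d);Q=P[165:255,245:330].reshape(-1,3);k=Q[(Q[:,2]>.222)&(Q[:,2]<.25)];v=np.median(k,0)[:2]-ax;print("crank",np.median(k,0),np.hypot(*v),np.arctan2(v[1],v[0]))
ims,ds=read_camera("side");np.savez("side2.npz",im=ims,d=ds)
a=cv2.resize(im[185:250,255:325],(560,520),interpolation=cv2.INTER_CUBIC)
save("t1",a)
for u in(0,): print(proj("top",np.array([ax[0]-.114,ax[1],.02])))
E
```

```text
7.65 [ 0.5028 -0.2923  0.2984] yaw y -1.1439495600677316 z [ 0.0001  0.0002 -1.    ] F [-0.4967 -0.3847 -0.2227] 0.04993665465553863 q [-0.7215  0.053   1.6944  0.0002  1.3943  0.4224]
tool mm [-6.2149 16.6269 18.4083]
[0.5568 0.0928] 0.044346855727435006
crank [0.5903 0.0931 0.2349] 0.033465504912422964 0.009026398158801128
[289.2058 243.3298]
```

View pics/t1.png

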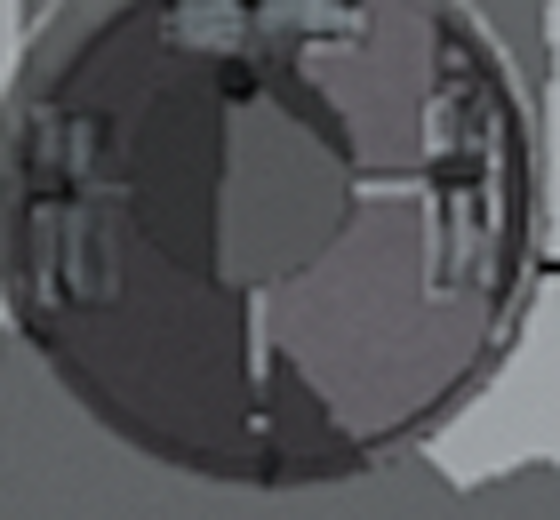

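The crop shows the hook tip at (258,424), the pointer at (268,466) and the crank at (240,80). I'll compute the remaining angle from these.

```bash
python3 - <<'E'
from meas import *
t=np.load("top1.npz");im,d=t["im"],t["d"];ax=np.array([.557,.0928])
f=lambda a,b:np.array((255+a/8,185+b/8))-.45
for n,a,z in(("ptr",(268,466),.021),("hooktip",(258,422),.137),("crank",(240,78),.234)):
    p=ray_z("top",f(*a),z);v=p[:2]-ax;th=np.arctan2(v[1],v[0]);print(n,p,np.hypot(*v),th if n=="crank" else np.arctan2(-v[1],-v[0]))
# pointer: dark centroid near
g=im[238:248,280:298].astype(int).sum(2);print(g)
# axis check from racks' side hooks: shaft lines ; posts
E
```

```text
ptr [0.4447 0.0968 0.021 ] 0.11237376731169339 -0.03530113899323819
hooktip [0.4594 0.0915 0.137 ] 0.09763030973099732 0.013823906445129529
crank [0.5887 0.0887 0.234 ] 0.031974051128676746 -0.1292718590350005
[[177 169 173 176 167 153 274 330 236 159 166 170 168 172 165 160 199 220]
 [178 168 174 172 173 166 173 170 164 164 168 173 169 170 168 162 159 157]
 [175 175 171 166 170 172 171 171 144 152 179 163 168 168 171 175 163 167]
 [135 153 158 179 175 180 182 161 112 124 154 174 174 180 169 170 162 149]
 [151 153 154 151 150 151 148 126 111  98 134 158 143 151 136 142 151 163]
 [150 157 153 160 156 159 163 125  96  96 146 158 152 152 145 154 161 165]
 [244 203 170 171 160 158 155 124  81 131 169 166 157 150 158 157 183 190]
 [290 273 265 264 258 244 234 186 132 182 198 205 218 237 259 259 268 272]
 [300 302 302 303 304 299 298 279 255 274 270 284 292 293 297 297 303 300]
 [291 295 294 291 297 298 300 303 302 309 299 297 299 299 295 299 294 287]]
```

The hook is about 0.047 rad short of the mark, or 1.6 mm at the crank. I'll go back and trim it before hanging the rack.

Emit:
apply_moves(
  deltas=[
    [[50,15,-20,0,0],[50,30,-39,0,0],[50,30,-39,0,0],[50,30,-39,0,0],[50,30,-39,0,0],[50,30,-39,0,0],[50,30,-39,0,0],[50,20,-26,0,0]],
  ],
)

```text
time_s: 8.55
position: [0.5821, 0.0564, 0.2986]
ee_rot: [-3.068, -0.674, -0.001]
ft_force: [0.1, -1.2, -0.8]
opening: 0.0504
finger_force: 0.0
```

Emit:
apply_moves(
  deltas=[
    [[50,15,-19,0,0],[50,0,0,0,0],[50,0,0,0,0]],
  ],
)

```text
time_s: 8.85
position: [0.5877, 0.0765, 0.2983]
ee_rot: [3.069, 0.671, -0.0]
ft_force: [0.1, 0.5, 0.5]
opening: 0.0499
finger_force: 0.0
```

```bash
python3 to.py .5915 .0932 .2275
```

```text
8.85 [0.5877 0.0765 0.2983] yaw y -1.1404209339122489 z [-0.0001 -0.0004 -1.    ] F [0.0798 0.4533 0.504 ] 0.04988295573497479 q [-0.0616  0.0797  1.6666 -0.0004  1.3954  1.0789]
tool mm [ 10.4102 -13.6191  70.7905]
```

Emit:
apply_moves(
  deltas=[
    [[50,10.5,-13.5,0,0],[50,0,0,20,0],[50,0,0,25,0],[50,0,0,25,0],[50,0,0,0,0],[0,0,0,0,0],[0,0,0,0,0],[0,0,0,0,0]],
  ],
)

```text
time_s: 9.65
position: [0.5933, 0.0917, 0.2306]
ee_rot: [3.069, 0.666, 0.006]
ft_force: [0.5, -0.7, 2.6]
opening: 0.0119
finger_force: 58.4
```

```bash
python3 to.py .5915 .0915 .2275
```

```text
9.65 [0.5933 0.0917 0.2306] yaw y -1.1432488779503158 z [ 0.0039 -0.0004 -1.    ] F [ 0.4992 -0.7276  2.5966] 0.011932794358630506 q [-0.0352  0.1525  1.7131 -0.0003  1.272   1.1082]
tool mm [-1.7328 -0.5571  3.0755]
```

Emit:
apply_moves(
  deltas=[
    [[0,-0.5,1.6,0,0],[0,0,0,0,0],[0,0,0,0,0]],
  ],
)

```text
time_s: 9.95
position: [0.5933, 0.0903, 0.2306]
ee_rot: [3.069, 0.667, 0.005]
ft_force: [-0.5, 1.0, 6.2]
opening: 0.0116
finger_force: 58.8
```

Emit:
apply_moves(
  deltas=[
    [[50,0,0,0,0],[50,0,0,0,0],[50,0,0,0,0],[50,0,0,-25,0],[50,0,0,-35,0],[50,-15,20,-10,0],[50,-30,39,0,0],[50,-30,39,0,0]],
  ],
)

```text
time_s: 10.75
position: [0.5644, -0.0308, 0.2988]
ee_rot: [3.069, 0.67, 0.001]
ft_force: [0.2, -0.4, 0.1]
opening: 0.0496
finger_force: 0.0
```

Emit:
apply_moves(
  deltas=[
    [[50,-30,39,0,0],[50,-30,39,0,0],[50,-30,39,0,0],[50,-30,39,0,0],[50,-30,39,0,0],[50,-18,30,0,0],[50,0,0,0,0],[50,0,0,0,0]],
  ],
)

```text
time_s: 11.55
position: [0.5048, -0.3048, 0.2977]
ee_rot: [-3.069, -0.664, 0.001]
ft_force: [-0.5, 0.6, -0.7]
opening: 0.0497
finger_force: 0.0
```

```bash
python3 to.py .5035 -.3105 .13; python3 - <<'E'
from meas import *
im,d=read_camera("top");np.savez("top2.npz",im=im,d=d);ax,r=disc(d);print(ax,r)
P=cloud("top",d);Q=P[165:255,245:330].reshape(-1,3);k=Q[(Q[:,2]>.222)&(Q[:,2]<.25)];v=np.median(k,0)[:2]-ax;print("crank",np.median(k,0),np.hypot(*v),np.arctan2(v[1],v[0]))
print(im[218:248,282:294].astype(int).sum(2))
ims,ds=read_camera("side");np.savez("side3.npz",im=ims,d=ds);save("s3",ims,(300,100,390,200),6)
E
```

```text
11.55 [ 0.5048 -0.3048  0.2977] yaw y -1.1444767893149914 z [-0.0007  0.001  -1.    ] F [-0.4836  0.6497 -0.6709] 0.049661552122247835 q [-0.7354  0.0735  1.6741  0.0003  1.3952  0.4091]
tool mm [ -3.5558   4.8733 167.727 ]
[0.557  0.0926] 0.0443698311317591
crank [0.5903 0.0908 0.2333] 0.03333621904467677 -0.05335817924343369
[[154 144 225 267 264 265 261 264 261 256 219 246]
 [144 189 253 266 261 256 254 274 238 251 267 283]
 [132 205 233 248 258 208 242 289 270 288 310 297]
 [161 177 184 261 362 279 248 296 291 301 299 291]
 [177 177 157 278 412 320 256 294 297 297 298 291]
 [173 174 161 275 407 321 251 307 306 297 311 306]
 [170 174 163 284 403 308 249 300 298 307 298 290]
 [171 168 145 282 398 284 230 306 302 306 298 293]
 [181 172 155 276 402 269 225 318 302 299 292 292]
 [180 179 164 275 393 271 164 229 272 302 298 307]
 [169 178 163 275 394 281 126 159 194 274 305 298]
 [170 169 148 286 410 290 135 161 159 191 277 302]
 [182 176 156 297 403 278 142 172 173 164 253 309]
 [177 175 159 255 377 294 159 178 171 164 198 272]
 [180 168 165 176 334 291 158 168 178 164 163 189]
 [178 171 167 146 254 243 156 171 171 173 176 159]
 [174 182 174 151 218 211 167 176 175 180 170 177]
 [171 179 169 143 168 168 157 178 167 166 178 177]
 [173 174 158 139 149 148 156 176 173 170 176 173]
 [178 173 130 267 382 262 153 166 166 160 169 166]
 [168 174 149 250 338 251 155 166 168 166 169 168]
 [170 172 172 174 191 165 160 160 162 174 171 164]
 [177 173 170 169 174 169 145 151 175 166 165 164]
 [162 172 176 182 174 167 120 132 167 174 178 169]
 [140 149 155 151 148 119 102 100 120 156 142 141]
 [158 146 155 159 162 127 100  98 139 159 156 155]
 [168 173 154 157 166 131  86 128 165 154 154 162]
 [265 262 260 245 232 190 134 178 198 212 214 234]
 [311 300 306 297 294 267 263 271 273 281 283 295]
 [296 290 294 294 309 309 307 304 297 298 305 300]]
```

View pics/s3.png

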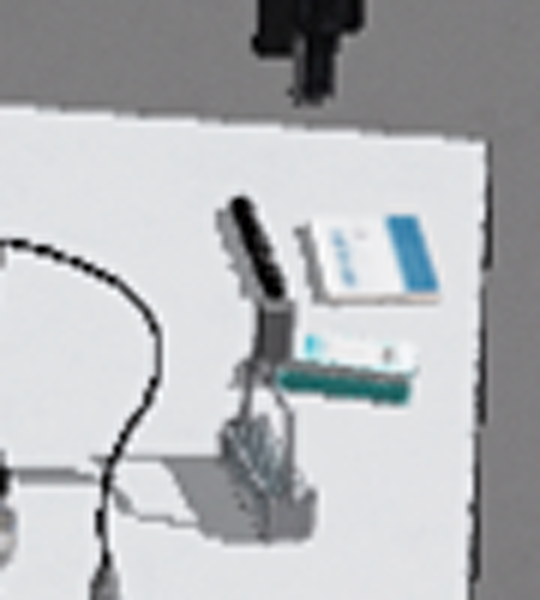

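The side crop shows the rack upright and undisturbed, with its tab at crop (277,335). The hook tip is now at pixel (286.0,237.4), within about 0.02 rad of the pointer, so the aim is good. Next I'll grasp the tab.

Emit:
apply_moves(
  deltas=[
    [[50,-3.5,5,30,-0.024],[50,0,0,40,0],[50,0,0,40,0],[50,0,0,35,0],[50,0,0,15,0],[50,0,0,8,0],[50,0,0,0,0],[50,0,0,0,0]],
  ],
)

```text
time_s: 12.45
position: [0.5052, -0.311, 0.1323]
ee_rot: [3.059, 0.704, 0.003]
ft_force: [-0.4, -0.0, 0.1]
opening: 0.0497
finger_force: 0.0
```

```bash
python3 to.py .504 -.3105 .127; python3 - <<'E'
from h import *
ims,ds=read_camera("side");save("s4",ims,(310,120,380,190),8)
E
```

```text
12.45 [ 0.5052 -0.311   0.1323] yaw y -1.1185304880481635 z [ 0.0026 -0.0023 -1.    ] F [-0.3687 -0.0391  0.146 ] 0.04971756761118451 q [-0.7428  0.2545  1.7897  0.      1.0939  0.3758]
tool mm [-0.894  -1.0502  5.3397]
```

View pics/s4.png

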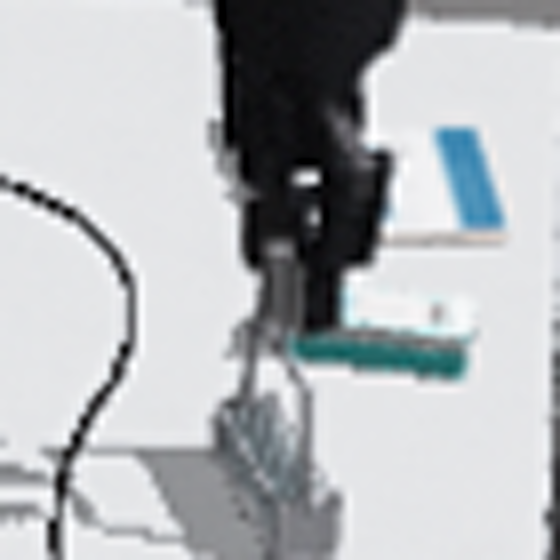

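The tab is at crop (280,290), with one fingertip to its right at (320,300). The other finger is hidden behind the tab, which is consistent with a straddle. A slow close at lower height will confirm it.

Emit:
apply_moves(
  deltas=[
    [[50,-1,-0.5,5,0],[50,0,0,0,0],[6,0,0,0,0],[6,0,0,0,0],[6,0,0,0,0],[6,0,0,0,0],[6,0,0,0,0],[6,0,0,0,0]],
  ],
)

```text
time_s: 13.3
position: [0.5029, -0.3103, 0.1251]
ee_rot: [-3.061, -0.704, 0.0]
ft_force: [0.1, -0.1, -1.2]
opening: 0.0089
finger_force: 62.7
```

```bash
python3 to.py .5035 -.3105 .127; python3 - <<'E'
from h import *
from scipy.spatial.transform import Rotation as Ro
o=readout.get_obs();R=Ro.from_rotvec(o["ee_rot"]).as_matrix();p=np.array(o["position"])
for s in(-32,32): print(s,(proj("side",p+R@[0,s/1e3,.02])-[310,120])*8)
print((proj("side",np.array([.504,-.31,.118]))-[310,120])*8)
E
```

```text
13.3 [ 0.5029 -0.3103  0.1251] yaw y -1.1190354768009607 z [-0.0003  0.0004 -1.    ] F [ 0.0614 -0.0858 -1.1913] 0.008902294419609793 q [-0.7446  0.2615  1.7965  0.      1.0841  0.3745]
tool mm [ 0.4656  0.4961 -1.9431]
-32 [316.29620275 351.31743428]
32 [262.46664047 273.48283493]
[287.70150097 285.5827347 ]
```

Emit:
apply_moves(
  deltas=[
    [[6,0,0,-8,0],[6,0,0,-16,0],[6,0,0,-22,0],[6,0,0,-22,0.05],[6,0,0,-14,0.1],[6,0,0,-8,0.12],[6,0,0,0,0.12],[6,0,0,0,0.095]],
  ],
)

```text
time_s: 14.1
position: [0.5035, -0.3108, 0.2177]
ee_rot: [3.139, -0.059, 0.004]
ft_force: [1.1, -0.1, -1.6]
opening: 0.0092
finger_force: 62.8
```

Emit:
apply_moves(
  deltas=[
    [[6,-8,-10,0,0],[6,-16,-24,0,0],[6,-20,-30,0,0],[6,-20,-35,0,0],[6,-20,-35,0,0],[6,-15,-35,0,0],[6,-10,-35,0,0],[6,-5,-35,0,0]],
  ],
)

```text
time_s: 14.9
position: [0.3965, -0.0666, 0.2168]
ee_rot: [3.14, -0.054, 0.004]
ft_force: [0.8, -1.4, -0.3]
opening: 0.0091
finger_force: 62.9
```

```bash
python3 to.py .403 .098 .205
```

```text
14.9 [ 0.3965 -0.0666  0.2168] yaw y -1.6049456845766743 z [ 0.0025 -0.0011 -1.    ] F [ 0.7688 -1.3723 -0.2881] 0.009088264560600773 q [-0.4504 -0.3459  2.1998  0.0001  1.285   1.1545]
tool mm [   0.8534 -164.7787   11.6162]
```

Emit:
apply_moves(
  deltas=[
    [[6,0,-35,0,0],[6,0,-35,0,0],[6,1,-35,0,0],[6,0,-30,0,0],[6,0,-18,0,0],[6,0,-8,8,0],[6,0,0,0,0],[6,0,0,0,0]],
  ],
)

```text
time_s: 15.7
position: [0.4032, 0.0926, 0.2073]
ee_rot: [3.141, -0.053, -0.001]
ft_force: [-0.0, -1.0, -1.1]
opening: 0.0091
finger_force: 62.7
```

```bash
python3 to.py .403 .0978 .205; python3 - <<'E'
from meas import *
ims,ds=read_camera("side");np.savez("side5.npz",im=ims,d=ds);save("s5",ims,(270,185,390,295),5)
im,d=read_camera("top");np.savez("top5.npz",im=im,d=d)
E
```

```text
15.7 [0.4032 0.0926 0.2073] yaw y -1.604377760209362 z [-0.0003 -0.0003 -1.    ] F [-0.0101 -0.9916 -1.0914] 0.009076998066783042 q [-0.0496 -0.2958  2.1805 -0.0004  1.2572  1.5549]
tool mm [-0.394  -5.1677  2.2592]
```

View pics/s5.png

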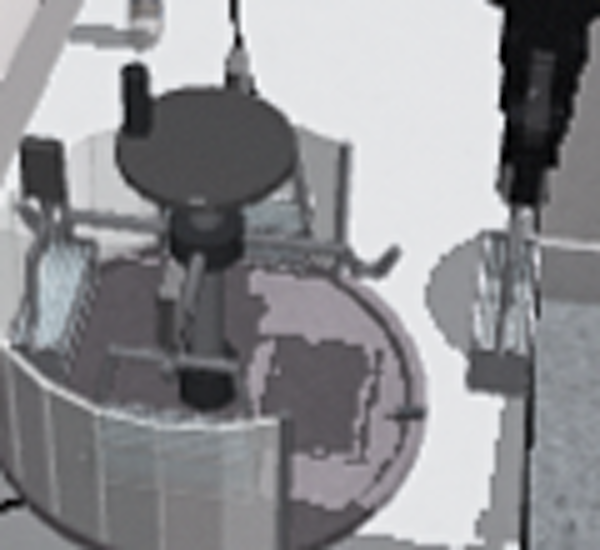

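The rack hangs upright in the gripper, with its body at crop (500,330). The empty hook reaches out toward it with its tip at (393,255), and the pointer is at (408,412). I'll check the hook's projection.

```bash
python3 - <<'E'
from meas import *
f=lambda p:(proj("side",np.array(p))+.4-[270,185])*5
th=-.03;ax=np.array([.557,.0927]);u=-np.array([np.cos(th),np.sin(th)])
for n,r,z in(("tip",.096,.139),("seat",.084,.128),("under",.084,.117),("ptr",.114,.021),("in",.05,.135)): print(n,np.r_[ax+u*r,z],f(np.r_[ax+u*r,z]))
for t in (-.1,-.035,.03):
    v=-np.array([np.cos(t),np.sin(t)]);print(t,f(np.r_[ax+v*.096,.139]),f(np.r_[ax+v*.114,.021]))
print("bar",f((.4032,.0926,.165)))
# tab in top view with current TCP
P=cloud("top",np.load("top5.npz")["d"])
S=cloud("side",np.load("side5.npz")["d"]);q=S[225:270,360:380].reshape(-1,3);q=q[(q[:,2]>.06)&(q[:,0]<.44)&(q[:,2]<.13)];print(len(q),q.min(0),q.max(0),np.median(q,0))
E
```

```text
tip [0.461  0.0956 0.139 ] [397.2988 251.9771]
seat [0.473  0.0952 0.128 ] [372.4093 264.8865]
under [0.473  0.0952 0.117 ] [371.3717 280.5641]
ptr [0.4431 0.0961 0.021 ] [418.3744 416.2152]
in [0.507  0.0942 0.135 ] [306.1182 246.3721]
-0.1 [395.3056 261.1001] [416.2932 427.2897]
-0.035 [397.1881 252.6299] [418.2608 417.0072]
0.03 [398.2494 244.1402] [419.3182 406.7131]
bar [518.6153 221.4893]
297 [0.3895 0.0477 0.0822] [0.4207 0.137  0.1289] [0.4058 0.1207 0.1119]
```

Emit:
apply_moves(
  deltas=[
    [[6,0,-2.5,8,0],[6,5,0,6,0],[6,11,0,0,0],[6,12,0,0,0],[6,12,0,0,0],[6,12,0,0,0],[6,10,0,0,0],[6,0,0,0,0]],
  ],
)

```text
time_s: 16.6
position: [0.4663, 0.0933, 0.193]
ee_rot: [3.141, -0.053, -0.001]
ft_force: [0.5, 0.3, -1.7]
opening: 0.0092
finger_force: 62.8
```

```bash
python3 to.py .473 .0952 .193; python3 - <<'E'
from meas import *
ims,ds=read_camera("side");save("s6",ims,(290,195,380,270),6)
E
```

```text
16.6 [0.4663 0.0933 0.193 ] yaw y -1.6045170780038682 z [-0.0004 -0.     -1.    ] F [ 0.5239  0.2824 -1.6995] 0.00920445607274246 q [-0.0416 -0.1038  2.0475 -0.      1.1983  1.5629]
tool mm [ 6.6582 -2.1385 -0.0507]
```

View pics/s6.png

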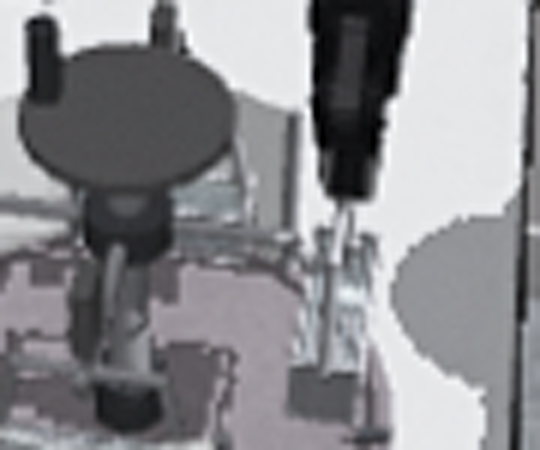

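The rack is over the hook, which passes through its window at about crop (300,240). I'll advance 7 mm more, then lower.

Emit:
apply_moves(
  deltas=[
    [[6,4,-2,0,0],[6,3.5,0,0,0],[6,0,0,0,0],[6,0,0,6,0],[6,0,0,6,0],[6,0,0,5,0],[6,0,0,0,0]],
  ],
)

```text
time_s: 17.35
position: [0.4721, 0.0954, 0.175]
ee_rot: [-3.141, 0.052, 0.004]
ft_force: [0.6, 0.3, -1.1]
opening: 0.0089
finger_force: 62.9
```

```bash
python3 to.py .473 .0952 .170
```

```text
17.35 [0.4721 0.0954 0.175 ] yaw y -1.604021403988832 z [-0.0024  0.0001 -1.    ] F [ 0.6326  0.2658 -1.0544] 0.00890731995160271 q [-0.0367 -0.0618  2.0444 -0.      1.1615  1.5673]
tool mm [0.9361 0.1212 4.998 ]
```

Emit:
apply_moves(
  deltas=[
    [[6,0.5,0,2,0],[6,0,0,2,0],[6,0,0,1,0],[6,0,0,0,0]],
  ],
)

```text
time_s: 17.75
position: [0.4734, 0.0953, 0.1712]
ee_rot: [3.141, -0.052, -0.0]
ft_force: [0.1, 0.7, -1.8]
opening: 0.0092
finger_force: 62.9
```

```bash
python3 to.py .473 .0952 .170
```

```text
17.75 [0.4734 0.0953 0.1712] yaw y -1.603939644915787 z [-0.0002 -0.     -1.    ] F [ 0.1201  0.7158 -1.8169] 0.009151054828516834 q [-0.0366 -0.0543  2.045  -0.      1.1512  1.5673]
tool mm [-0.3848  0.1475  1.1879]
```

Emit:
apply_moves(
  deltas=[
    [[6,0,0,1.5,0],[6,0,0,0,0],[6,0,0,0,0]],
  ],
)

```text
time_s: 18.05
position: [0.4735, 0.0953, 0.1698]
ee_rot: [3.141, -0.052, 0.0]
ft_force: [0.7, -0.2, -1.1]
opening: 0.0094
finger_force: 62.9
```

Emit:
apply_moves(
  deltas=[
    [[6,0,0,1,0],[6,0,0,0,0],[6,0,0,0,0]],
  ],
)

```text
time_s: 18.35
position: [0.4736, 0.0953, 0.169]
ee_rot: [-3.141, 0.052, -0.001]
ft_force: [-0.4, -0.1, 0.4]
opening: 0.009
finger_force: 63.1
```

Fz has risen from -1.4 to +0.4 N, so the weight is on the hook. I'll release gently, check, then retreat upward.

Emit:
apply_moves(
  deltas=[
    [[6,0,0,0.5,0],[6,0,0,0,0],[10,0,0,0,0],[13,0,0,0,0],[18,0,0,0,0],[26,0,0,0,0],[36,0,0,0,0],[36,0,0,0,0]],
  ],
)

```text
time_s: 19.15
position: [0.4734, 0.0953, 0.1682]
ee_rot: [-3.141, 0.052, 0.0]
ft_force: [-0.6, -0.9, -0.1]
opening: 0.036
finger_force: 0.0
```

Emit:
apply_moves(
  deltas=[
    [[36,0,0,-5,0],[36,0,0,-10,0],[36,0,0,-20,0],[36,0,0,-30,0],[36,-5,0,-30,0],[36,-25,15,-10,0],[36,-30,30,0,0],[36,-30,30,0,0]],
  ],
)

```text
time_s: 19.95
position: [0.3803, 0.0229, 0.2748]
ee_rot: [3.14, -0.049, 0.004]
ft_force: [-0.7, -0.8, 0.5]
opening: 0.0362
finger_force: 0.0
```

Emit:
apply_moves(
  deltas=[
    [[36,0,40,0,0],[36,0,40,0,0],[36,0,40,0,0],[36,0,40,0,0],[36,0,30,0,0],[36,0,0,0,0],[36,0,0,0,0],[36,0,0,0,0]],
  ],
)

```text
time_s: 20.75
position: [0.3748, -0.1659, 0.2737]
ee_rot: [3.141, -0.051, 0.001]
ft_force: [0.4, 0.3, 0.8]
opening: 0.036
finger_force: 0.0
```

```bash
python3 to.py .473 .0952 .170; python3 - <<'E'
from meas import *
ims,ds=read_camera("side");im,d=read_camera("top")
P=cloud("top",d);ax=np.array([.557,.0927])
Q=P[165:255,245:330].reshape(-1,3);k=Q[(Q[:,2]>.222)&(Q[:,2]<.25)];v=np.median(k,0)[:2]-ax;print("crank",np.hypot(*v),np.arctan2(v[1],v[0]))
k=Q[(Q[:,0]<.50)&(abs(Q[:,1]-.095)<.03)&(Q[:,2]>.15)];print("tab",len(k),k.mean(0),k.max(0));v=k.mean(0)[:2]-ax;print(np.arctan2(-v[1],-v[0]),np.hypot(*v))
can=np.zeros((520,800,3),np.uint8);a=cv2.resize(ims[195:265,290:370],(455,400),interpolation=cv2.INTER_CUBIC);b=cv2.resize(im[185:255,260:320],(343,400),interpolation=cv2.INTER_CUBIC)
can[:400,:455]=a;can[:400,457:]=b;save("f7",can)
E
```

```text
20.75 [ 0.3748 -0.1659  0.2737] yaw y -1.6031464582827357 z [ 0.0005 -0.0001 -1.    ] F [0.388  0.3227 0.8307] 0.03604351246354136 q [-0.6952 -0.38    2.119   0.0002  1.4022  0.9079]
tool mm [  89.677  -264.1742  103.6869]
crank 0.032766884425345685 0.01857062334516131
tab 30 [0.4734 0.0978 0.1767] [0.4843 0.1033 0.1885]
-0.060773570630916776 0.08375231422316874
```

View pics/f7.png

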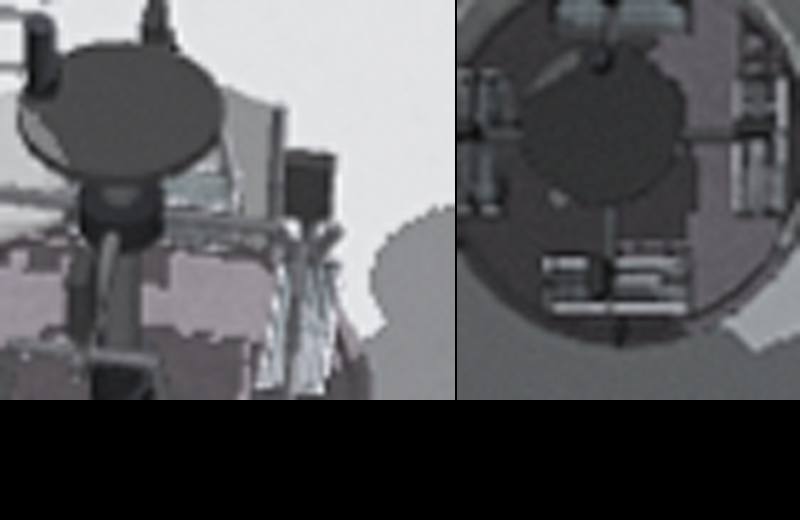

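The final view shows the rack hanging upright on the front hook, with its tab at (310,185). The hook is in line with the pointer at (622,330), and the arm is clear. I'll let it settle, then hand in.

Emit:
apply_moves(
  deltas=[
    [[36,0,0,0,0],[36,0,0,0,0],[36,0,0,0,0],[36,0,0,0,0],[36,0,0,0,0],[36,0,0,0,0],[36,0,0,0,0],[36,0,0,0,0]],
  ],
)

```text
time_s: 21.65
position: [0.3747, -0.1666, 0.2733]
ee_rot: [3.141, -0.052, 0.0]
ft_force: [0.6, -0.4, -0.8]
opening: 0.0362
finger_force: 0.0
```

```bash
python3 -c "
from plant import job;print(job.sign_off())"
```

```text
the job is handed in; nothing more can be done
None
```

The job is handed in at about 22 s: the empty hook was turned to the opening (within about 0.02 rad of the pointer when last measured clearly, before hanging), the rack hangs upright on it and is released, and the jar, bottle and carton were not touched; sign-off returned no verdict.

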